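# Close up the tool chest

### The job

Close up the red tool chest: with the fingertips push both of its open drawers fully home, and only then push the lid down until it is fully shut, without slamming anything. Nothing is picked up or pulled further open, and everything else on the bench stays where it is.

Things in the scene. Friction and masses are not known exactly. Their poses are not given: they have to be found in the camera images.
- chest: red steel tool chest fixed to the bench: 170 deep (x) x 310 wide (y), its rim 115 above the bench. Origin: centre of its underside, on the bench; +x to its back (hinge), -x to its drawer fronts, which face the robot, +y to its left end. Two drawers side by side below the rim, faces at x = -85; above them an open tray under the lid
- drawer_left (a joint): how far the left (+y) drawer is out, m: 0 fully home, grows as it slides out along the chest's -x, end stop at 0.09. Runs on stiff slides (about 2 N of friction) and stays where it is left. Drawer front 142 wide, from 42 to 83 above the bench, centred at chest y = +76
- drawer_right (a joint): the same for the right (-y) drawer, centred at chest y = -76
- pull_left (a point): centre of the front edge of the left drawer's aluminium pull (a strip 142 wide, 12 high, standing 12 out from the drawer front, its mid-height 77 above the bench); it moves with the drawer; axes as the chest's
- pull_right (a point): centre of the front edge of the right drawer's aluminium pull (a strip 142 wide, 12 high, standing 12 out from the drawer front, its mid-height 77 above the bench); it moves with the drawer; axes as the chest's
- lid (a joint): lid angle, rad: 0 shut (lying level on the rim), grows as it opens upward, stop at 1.5. The lid is a red plate 174 x 314 x 14, hinged along the back (+x) rim. Its hinge is stiff (about 0.75 N m): it stays at any angle it is left at, and needs roughly 2 to 7 N pushed near its free edge to swing down
- lid_hinge (a point): middle of the hinge line, fixed on the chest at x = +85, 115 above the bench; the hinge line runs along chest y. Axes as the chest's
- lid_push (a point): a point on the outer (upper when shut) face of the lid, at the middle of its width, 140 from the hinge and 32 from the free edge; moves with the lid. Its x axis runs from the free edge to the hinge, z out of the outer face. When shut it is 129 above the bench
- jug_a: a pink one-gallon plastic jug, white cap, 144 dia x 250 high, standing on the bench; origin: centre of its underside. To be left alone
- jug_b: a second pink jug like jug_a; origin: centre of its underside. To be left alone
- jug_green: a green plastic jug, white cap, 110 dia x 200 high; origin: centre of its underside. To be left alone
- torch_yellow: yellow hand torch lying on the bench, 170 long, 44 high; origin: centre of its underside. To be left alone
- torch_red: red hand torch lying on the bench beside the right end of the chest, 170 long, 44 high; origin: centre of its underside. To be left alone
- wrench: steel wrench lying flat on the bench in front of the chest, 170 long, under 20 high: lower than the drawers, which pass above it; origin: centre of its underside. To be left alone
- socket: steel deep socket standing on the bench near the left front corner of the chest, 28 dia x 50 high; origin: centre of its underside. To be left alone

How it is judged:
By the outcome, as a careful person would: the job done as asked, in the order asked, and still so for the second after the job is handed in, with the robot touching nothing.
It also fails if it takes over 64 s, if anything falls off the work surface, if the arm or the gripper's body presses on something with over 40 N, if the wrist force passes 120 N, or if a joint passes its speed limit or range.

### The arm

A 6-joint arm with a two-finger parallel gripper is mounted at the origin on the work surface. World frame = base frame: x ahead of the robot, y to its left, z up, the work surface at z = 0. Lengths are in m, angles in rad, forces in N, time in s.
With the tool pointing down it reaches from about 0.35 to 0.85 m from the base axis. Payload 8.1 kg.
Tool frame: the origin (TCP) lies between the finger pads; the fingertips stand 25 mm ahead of it and the grasp point (between the pads) lies 6 mm ahead of it; z points along the fingers, y is the line along which they close (so a half turn about z gives the same grasp; the last joint's range is limited). The gripper opens to 93 mm and grips with 3 to 60 N. Pads are 15 mm wide; open, the fingers measure 128 mm over their backs; the gripper's body (75 mm by 188 mm) begins 65 mm behind the grasp point.
Start: joints at [-1.233, 0.13, 1.488, -0, 1.523, -0.085], TCP at [0.246, -0.547, 0.244] pointing down, gripper open.
Joint ranges: [-2.96, 2.96], [-0.89, 2.26], [0.02, 2.5], [-1.34, 4.48], [0, 2.73], [-2.66, 2.66]. Speed limits (rad/s): [2.39, 2.39, 2.79, 3.14, 3.14, 3.14].

### API

Orientations are given as a rotation vector (axis times angle).
In Python, from plant import robot gives the robot as it stands.
- The arm moves only by the tool arm_command, never from a script. Its argument "increments" is text: rows parted by semicolons, each of 5 numbers parted by spaces: the closure, from 0 (fully open) to 1 (shut), then the shift along the tool's x, y, z in mm, then the turn about the tool's z in rad. A call has 1 to 5 rows; each row is the pose to reach, as a shift and turn from the pose commanded when the call began, along the tool's axes at that moment; what a row does not reach only later rows make up. A row lasts 1/10 s, in which the tool goes at most 50 mm and 8.59 degrees, less where a joint would pass 70% of its speed; a pose out of reach is approached as far as the arm can. A call with a gripper value outside its range is refused whole. The fingers move at their own pace and stop on an object; "grip_force" is the grip in N (left out, the last holds). Time passes only in rows, so rows that repeat a pose let the fingers close. It gives the time, the measured TCP pose, the force, the opening and the grip force at its end, in the units of the state.
- robot.read_state(): the state, without advancing time (a new reading comes with each control period).
- robot.read_camera(name): name is "scene" or "top"; returns the picture (480x640x3 uint8, blue, green, red); there is no depth.
- robot.camera_model(name): a dict with "fx", "fy", "cx", "cy" (pixels), "eye" and "rotation" of the camera in the world. Camera axes: x right, y down, z forward; pixel columns grow to the right and rows downward; lengths in m; the calibration is good to about 2 mm. A picture is of the moment at which its call begins. camera_model takes no time and is no camera call.
- robot.close_job(): hands the job in; it is judged then, once.
The state is a dict: "t": time; "q": joint angles; "dq": joint speeds; "joint_torque": joint torques, N m; "tool_pos": TCP position; "orientation": TCP orientation; "force": force on the tool from outside, world axes, zero at the start; "wrist_torque": the same for the moment, N m; "opening": finger opening in m; "gripper_force": force on a finger pad.
Only numpy, scipy, OpenCV 4.12 (cv2) and the standard library are available. Lean on these libraries where they do the work, as an engineer would, in place of code of your own. Each camera call takes 0.05 s, during which the arm holds its last target. There are 200 camera calls.

## Working session

There is one attempt and no reset: what is moved stays moved. The work goes in short steps, Python scripts to look and compute and a tool call to move; the robot and the scene stay as the last step left them, time stands still between calls to the robot, and variables do not carry over. Pictures are saved under pics/ and viewed, at most 10 in all, crops included, and the job is handed in when it is done.

Besides the shell and the picture viewer there is one more tool, called after ">>>" as a command line: name --argument value ..., lists and objects as JSON in quotes. arm_command: Moves the arm, as the interface text tells. Its arguments: {"type":"object","properties":{"increments":{"type":"string"},"grip_force":{"type":"number"}},"required":["increments"]}

```bash
mkdir -p pics
python3 - <<'E'
from plant import robot
import cv2,numpy as np
for n in("scene","top"):
    cv2.imwrite(f"pics/{n}0.png",robot.read_camera(n)); m=robot.camera_model(n); print(n,{k:np.round(v,4).tolist() for k,v in m.items() if not isinstance(v,str)})
s=robot.read_state();print(s)
E
```

```text
scene {'fx': 490.0045, 'fy': 490.0045, 'cx': 310.7664, 'cy': 242.9399, 'eye': [0.8021, -0.7342, 0.9435], 'rotation': [-2.3259, -0.4232, 0.1637]}
top {'fx': 541.7308, 'fy': 541.7308, 'cx': 317.2371, 'cy': 237.4084, 'eye': [0.3188, 0.0395, 1.6102], 'rotation': [-2.1184, 2.1806, -0.1558]}
{'t': 0.1, 'q': array([-1.23339439e+00,  1.31096022e-01,  1.48918008e+00, -1.33469880e-05,
        1.52304129e+00, -8.53847036e-02]), 'dq': array([-0.00063511, -0.00231168, -0.00174584, -0.00027356, -0.00130709,
        0.00030788]), 'joint_torque': array([ 1.15513245e-03, -5.61342824e+01, -4.93095875e+01,  7.68751488e-02,
        2.90874322e-02, -6.10295456e-05]), 'tool_pos': array([ 0.24604266, -0.54669165,  0.24268081]), 'orientation': array([-3.06998771e+00, -6.58818853e-01,  3.61059383e-04]), 'force': array([ 0.13187954, -0.33105526,  0.62266796]), 'wrist_torque': array([-0.01285432, -0.02242798, -0.02065745]), 'gripper_force': 0.0, 'opening': 0.0929966625890412}
```

View pics/scene0.png

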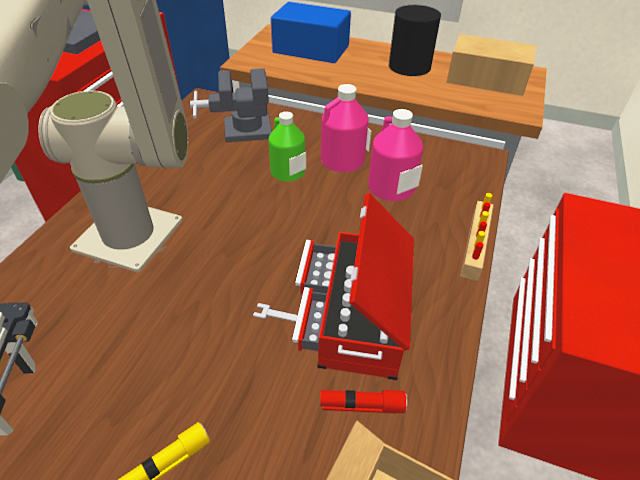

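View pics/top0.png

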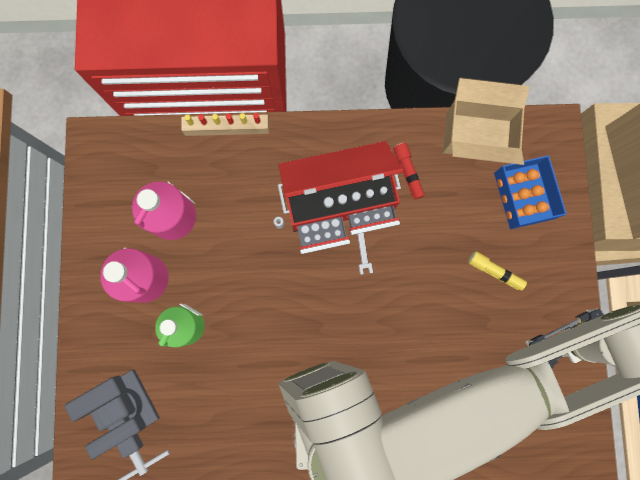

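Top view: the chest is around (340,190) with the lid open. The left pull runs about (301,250)-(349,243) and the right pull about (351,232)-(399,224). The socket is at (278,222), the wrench at (363,255) and the red torch at (410,170). Next I'll view enlarged crops to get the corners.

Run:
```python
import cv2
a=cv2.imread("pics/top0.png")[135:285,265:435]; cv2.imwrite("pics/top_c.png",cv2.resize(a,None,fx=4,fy=4,interpolation=cv2.INTER_CUBIC)[:600])
b=cv2.imread("pics/scene0.png")[185:385,245:425]; cv2.imwrite("pics/sc_c.png",cv2.resize(b,None,fx=3,fy=3,interpolation=cv2.INTER_CUBIC))
```

```text
(no output)
```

View pics/top_c.png

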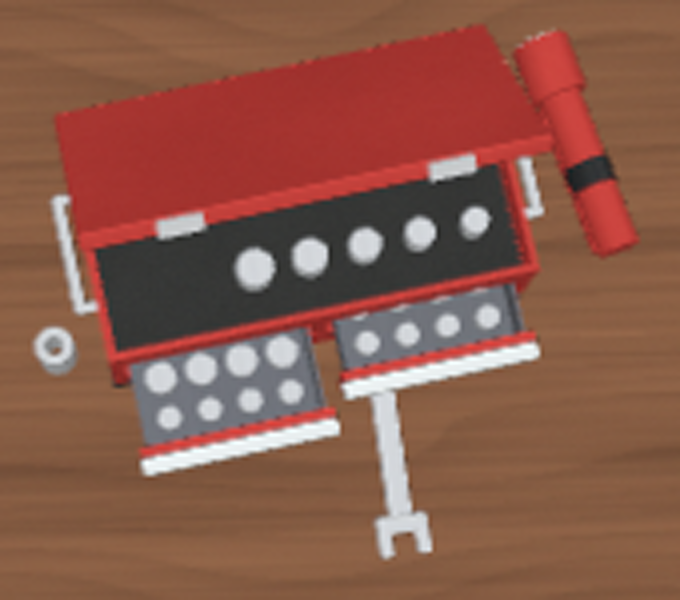

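View pics/sc_c.png

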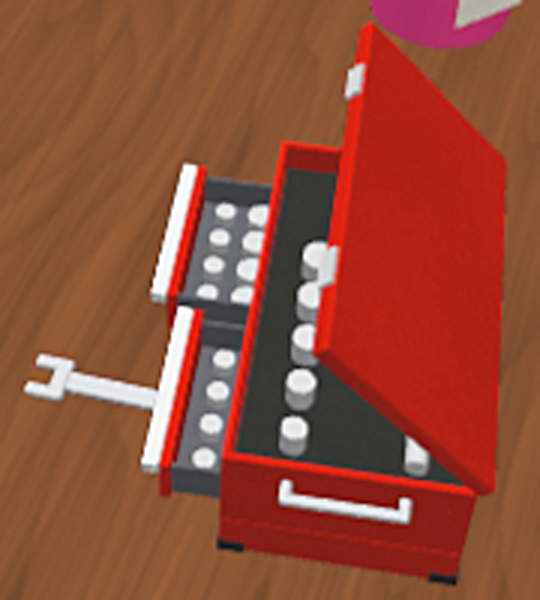

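```bash
cat > h.py <<'E'
from plant import robot
import numpy as np
from scipy.spatial.transform import Rotation as R
M={n:robot.camera_model(n) for n in("scene","top")}
def ray(n,p):
    m=M[n];r=np.array(m["rotation"]);Rm=R.from_rotvec(r).as_matrix() if r.ndim==1 else r
    d=Rm@[(p[0]-m["cx"])/m["fx"],(p[1]-m["cy"])/m["fy"],1];return np.array(m["eye"]),d/np.linalg.norm(d)
def plane(n,p,z):
    e,d=ray(n,p);return e+d*(z-e[2])/d[2]
def tri(pt,ps):
    (a,u),(b,v)=ray("top",pt),ray("scene",ps)
    s=np.linalg.lstsq(np.c_[u,-v],b-a,rcond=None)[0];P=a+u*s[0];Q=b+v*s[1]
    return (P+Q)/2,np.linalg.norm(P-Q)
T=lambda x,y:((x-1.5)/4+265,(y-1.5)/4+135)
S=lambda x,y:((x-1)/3+245,(y-1)/3+185)
E
python3 - <<'E'
from h import *
np.set_printoptions(precision=4,suppress=True)
for k,p in dict(LL=(145,474),LR=(340,432),RL=(345,397),RR=(540,355)).items(): print(k,plane("top",T(*p),.071))
for k,p in dict(LL=(185,164),LR=(152,297),RL=(180,308),RR=(145,465)).items(): print(k,plane("scene",S(*p),.083))
print("rim",tri(T(115,357),S(283,145)),tri(T(537,270),S(222,455)))
print("lid outer",tri(T(75,237),S(372,25)),tri(T(550,140),S(330,352)))
print("lid hinge-right", plane("top",T(487,27),.115), plane("scene",S(490,490),.115), plane("top",T(57,117),.129),)
for k,p in dict(sock=(55,348)).items(): print(k,plane("top",T(*p),.05))
E
```

```text
LL [0.4936 0.0791 0.071 ]
LR [ 0.5198 -0.0613  0.071 ]
RL [ 0.5451 -0.0658  0.071 ]
RR [ 0.5716 -0.2074  0.071 ]
LL [0.4947 0.0795 0.083 ]
LR [ 0.5224 -0.0643  0.083 ]
RL [ 0.5462 -0.0669  0.083 ]
RR [ 0.5738 -0.2065  0.083 ]
rim (array([0.5721, 0.0972, 0.1155]), np.float64(0.001613322032430985)) (array([ 0.6262, -0.2008,  0.1144]), np.float64(0.0025262696272104613))
lid outer (array([0.6296, 0.1162, 0.2431]), np.float64(0.0013852383612660377)) (array([ 0.6875, -0.1923,  0.2427]), np.float64(0.006290926669970003))
lid hinge-right [ 0.803  -0.1744  0.115 ] [ 0.8013 -0.1639  0.115 ] [0.7415 0.1333 0.129 ]
sock [0.5904 0.143  0.05  ]
```

```bash
cat >> h.py <<'E'
YAW=.182;C=np.array([.6828,-.0364,0]);Rc=R.from_euler('z',YAW).as_matrix()
def goto(xc,yc,z):
    "tool-frame shift (mm) and turn to chest-frame TCP target"
    s=robot.read_state();Rt=R.from_rotvec(s["orientation"]).as_matrix();p=C+Rc@[xc,yc,z]
    d=Rt.T@(p-s["tool_pos"])*1e3; cur=Rc.T@(s["tool_pos"]-C)
    yaw=np.arctan2(Rt[1,0],Rt[0,0])
    print("t%.2f"%s["t"],"chest-frame TCP",cur.round(4),"tilt",(Rt[:,2]).round(3),"shift",d.round(1),"turn",round(yaw-YAW,4),"F",s["force"].round(1),"open",round(s["opening"],4))
E
python3 -c "
from h import *
goto(-.225,.076,.243)"
```

```text
t0.10 chest-frame TCP [-0.5219 -0.4228  0.2427] tilt [-0.001  0.002 -1.   ] shift [ 4.073e+02 -4.136e+02  4.000e-01] turn 0.2408 F [ 0.1 -0.3  0.6] open 0.093
```

>>> arm_command --increments "1 35 -35 0 0.05; 1 70 -70 0 0.1; 1 105 -105 0 0.15; 1 140 -140 0 0.2; 1 170 -172 0 0.24" --grip_force 10

```text
t: 0.6
tool_pos: [0.3309, -0.3183, 0.2431]
orientation: [-3.128, -0.284, 0.0]
force: [1.4, -0.1, -0.3]
opening: 0.0577
gripper_force: 0.0
```

```bash
python3 -c "
from h import *
goto(-.225,.076,.243)"
```

```text
t0.60 chest-frame TCP [-0.3971 -0.2135  0.2431] tilt [-0.     0.001 -1.   ] shift [ 171.7 -289.7    0.3] turn -0.0012 F [ 1.4 -0.1 -0.3] open 0.0577
```

>>> arm_command --increments "1 24 -41 0 0; 1 48 -82 0 0; 1 72 -123 0 0; 1 96 -164 0 0; 1 120 -202 0 0"

```text
t: 1.1
tool_pos: [0.412, -0.098, 0.2435]
orientation: [-3.128, -0.287, -0.0]
force: [1.9, -0.7, 0.5]
opening: 0.0179
gripper_force: 0.0
```

>>> arm_command --increments "1 20 -35 0 0; 1 40 -70 20 0; 1 50 -86 60 0; 1 50 -86 100 0; 1 50 -86 125 0"

```text
t: 1.6
tool_pos: [0.4436, -0.0053, 0.1152]
orientation: [-3.127, -0.29, 0.006]
force: [0.5, -1.0, 0.3]
opening: 0.0008
gripper_force: 0.0
```

```bash
python3 -c "
from h import *
goto(-.175,.076,.092);cv=__import__('cv2');a=robot.read_camera('scene');b=robot.read_camera('top')
cv.imwrite('pics/p1.png',cv.vconcat([cv.resize(a[170:390,200:460],(520,300)) if 0 else cv.resize(a[170:390,200:460],(520,440))[:300],cv.resize(b[130:280,230:490],(520,300))]))"
```

```text
t1.60 chest-frame TCP [-0.2296  0.0739  0.1152] tilt [-0.004  0.    -1.   ] shift [54.7 -1.9 23. ] turn 0.0028 F [ 0.5 -1.   0.3] open 0.0008
```

View pics/p1.png

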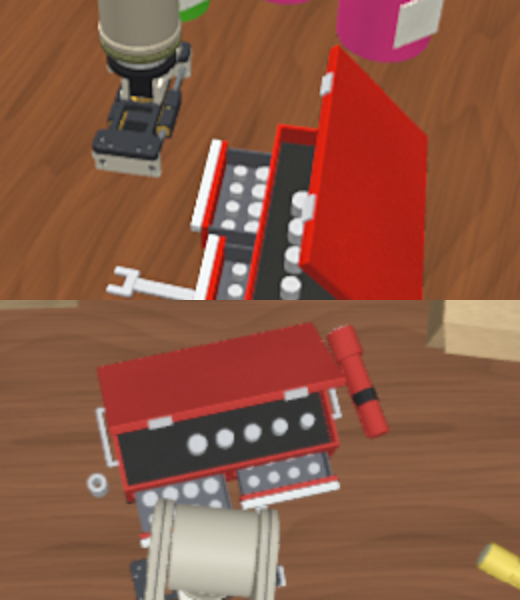

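>>> arm_command --increments "1 15 -2 12 0; 1 30 -2 23 0; 1 40 -2 23 0; 1 48 -2 23 0; 1 52 -2 23 0"

```text
t: 2.2
tool_pos: [0.4976, 0.0048, 0.0971]
orientation: [3.128, 0.287, 0.003]
force: [-1.6, -1.3, 1.9]
opening: 0.0007
gripper_force: 2.5
```

>>> arm_command --increments "1 5 0 0 0; 1 10 0 0 0; 1 15 0 0 0; 1 20 0 0 0; 1 25 0 0 0"

```text
t: 2.7
tool_pos: [0.5211, 0.0096, 0.0956]
orientation: [3.128, 0.287, -0.0]
force: [-1.9, -0.5, 1.1]
opening: 0.0002
gripper_force: 1.2
```

```bash
python3 -c "
from h import *
goto(-.1045,.076,.092)"
```

```text
t2.70 chest-frame TCP [-0.1507  0.0745  0.0956] tilt [-0. -0. -1.] shift [46.2 -1.5  3.6] turn 0.0008 F [-1.9 -0.5  1.1] open 0.0002
```

>>> arm_command --increments "1 5 0 1 0; 1 10 0 2 0; 1 15 -1 2 0; 1 20 -1 2 0; 1 25 -1 2 0"

```text
t: 3.2
tool_pos: [0.5454, 0.0151, 0.0933]
orientation: [3.128, 0.287, -0.001]
force: [-1.9, -1.8, -0.3]
opening: 0.0008
gripper_force: 1.1
```

>>> arm_command --increments "1 3 0 0 0; 1 6 0 0 0; 1 9 0 0 0; 1 12 0 0 0; 1 15 0 0 0"

```text
t: 3.7
tool_pos: [0.5564, 0.0173, 0.0934]
orientation: [3.128, 0.287, -0.014]
force: [-33.9, -6.4, 25.8]
opening: 0.0006
gripper_force: 17.6
```

```bash
python3 -c "
from h import *
goto(-.1045,.076,.092)"
```

```text
t3.70 chest-frame TCP [-0.1146  0.0756  0.0934] tilt [-0.009 -0.001 -1.   ] shift [10.1 -0.4  1.3] turn 0.001 F [-33.9  -6.4  25.8] open 0.0006
```

>>> arm_command --increments "1 -10 0 0 0; 1 -25 0 0 0; 1 -45 0 0 0; 1 -70 0 0 0; 1 -95 0 0 0"

```text
t: 4.2
tool_pos: [0.4667, 0.0005, 0.0942]
orientation: [3.128, 0.287, 0.004]
force: [-0.1, -0.8, -0.0]
opening: 0.0003
gripper_force: 0.0
```

```bash
python3 -c "
from h import *
goto(-.1045,.076,.092);cv=__import__('cv2');a=robot.read_camera('scene');b=robot.read_camera('top')
cv.imwrite('pics/p2.png',cv.vconcat([cv.resize(a[180:380,200:440],(720,600))[:,:],]));cv.imwrite('pics/p2t.png',cv.resize(b[135:285,265:435],(680,600),interpolation=2))"
```

```text
t4.20 chest-frame TCP [-0.2059  0.0755  0.0942] tilt [ 0.002  0.    -1.   ] shift [101.4  -0.4   2.4] turn 0.001 F [-0.1 -0.8 -0. ] open 0.0003
```

View pics/p2.png

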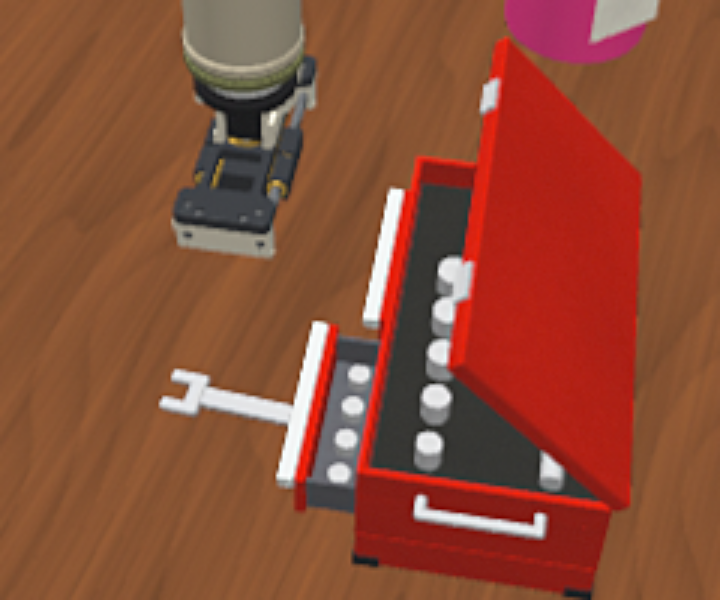

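The left drawer's pull, (395,188)-(368,322) in this crop, now sits close to the chest front. I'll measure its distance.

Run:
```python
from h import *
import cv2
f=lambda p:(Rc.T@(p-C)).round(4)
for p in((393,190),(365,322),(318,322),(278,482)): print(f(plane("scene",((p[0]-1)/3+200,(p[1]-1)/3+180),.083)))
a=cv2.imread("pics/p2t.png");h=cv2.cvtColor(a,cv2.COLOR_BGR2HSV);m=((h[...,1]<40)&(h[...,2]>170)).astype('u1')*255
for c in cv2.findContours(m,0,2)[0]:
    r=cv2.boundingRect(c)
    if r[2]>80:
        B=cv2.boxPoints(cv2.minAreaRect(c)); print([f(plane("top",T(*q),.071)) for q in B])
goto(-.205,-.076,.092)
```

```text
[-0.1024  0.1463  0.083 ]
[-0.1027  0.0026  0.083 ]
[-0.1378 -0.0039  0.083 ]
[-0.139  -0.1494  0.083 ]
[array([-0.2029,  0.1275,  0.071 ]), array([-0.1023,  0.0972,  0.071 ]), array([-0.1373, -0.0176,  0.071 ]), array([-0.2374,  0.0137,  0.071 ])]
[array([-0.2433,  0.055 ,  0.071 ]), array([-0.0796, -0.0889,  0.071 ]), array([-0.1353, -0.1513,  0.071 ]), array([-0.2975, -0.0068,  0.071 ])]
[array([-0.0934,  0.0765,  0.071 ]), array([-0.0935,  0.0055,  0.071 ]), array([-0.1061,  0.0057,  0.071 ]), array([-0.1061,  0.0766,  0.071 ])]
t4.30 chest-frame TCP [-0.2078  0.0757  0.0934] tilt [-0.  0. -1.] shift [  2.7 151.7   1.3] turn 0.0004 F [ 0.6 -0.2 -0.4] open 0.0007
```

>>> arm_command --increments "1 0 40 0 0; 1 0 80 0 0; 1 0 120 0 0; 1 0 151 0 0; 1 20 151 2 0"

```text
t: 4.8
tool_pos: [0.5149, -0.1487, 0.0927]
orientation: [3.127, 0.28, 0.004]
force: [0.4, 0.5, -0.2]
opening: 0.0003
gripper_force: 0.0
```

>>> arm_command --increments "1 15 0 0 0; 1 28 0 0 0; 1 34 0 0 0; 1 39 0 0 0; 1 44 0 0 0"

```text
t: 5.3
tool_pos: [0.5571, -0.1364, 0.0917]
orientation: [3.128, 0.287, -0.0]
force: [-2.2, -0.9, 0.7]
opening: 0.0002
gripper_force: 1.2
```

```bash
python3 -c "
from h import *
goto(-.113,-.076,.092)"
```

```text
t5.30 chest-frame TCP [-0.1417 -0.0756  0.0917] tilt [-0. -0. -1.] shift [28.7  0.4 -0.3] turn 0.0009 F [-2.2 -0.9  0.7] open 0.0002
```

>>> arm_command --increments "1 4 0 0 0; 1 8 0 0 0; 1 12 0 0 0; 1 16 0 0 0; 1 19 0 0 0"

```text
t: 5.8
tool_pos: [0.5759, -0.1328, 0.0916]
orientation: [3.128, 0.287, 0.0]
force: [-1.9, -2.0, 1.2]
opening: 0.0003
gripper_force: 1.1
```

>>> arm_command --increments "1 2 0 0 0; 1 4 0 0 0; 1 6 0 0 0; 1 7 0 0 0"

```text
t: 6.2
tool_pos: [0.5827, -0.1316, 0.0916]
orientation: [-3.128, -0.287, -0.0]
force: [-2.9, -1.4, 1.4]
opening: 0.0006
gripper_force: 1.0
```

```bash
python3 -c "
from h import *
goto(-.113,-.076,.092)"
```

```text
t6.20 chest-frame TCP [-0.1157 -0.0755  0.0916] tilt [ 0.  0. -1.] shift [ 2.7  0.5 -0.4] turn 0.0008 F [-2.9 -1.4  1.4] open 0.0006
```

>>> arm_command --increments "1 1 0 0 0; 1 2 0 0 0; 1 3 0 0 0; 1 3 0 0 0"

```text
t: 6.6
tool_pos: [0.5841, -0.1313, 0.0916]
orientation: [-3.128, -0.287, 0.005]
force: [-10.2, -0.5, 6.7]
opening: 0.0005
gripper_force: 4.9
```

```bash
python3 -c "
from h import *
goto(-.113,-.076,.092)"
```

```text
t6.60 chest-frame TCP [-0.1142 -0.0755  0.0916] tilt [-0.003 -0.    -1.   ] shift [ 1.2  0.5 -0.4] turn 0.0008 F [-10.2  -0.5   6.7] open 0.0005
```

>>> arm_command --increments "1 1 0 0 0; 1 1 0 0 0; 1 -10 0 0 0; 1 -35 0 0 0; 1 -70 0 0 0"

```text
t: 7.1
tool_pos: [0.5169, -0.1436, 0.0918]
orientation: [3.128, 0.288, 0.003]
force: [-0.6, -1.0, 0.5]
opening: 0.0005
gripper_force: 0.0
```

```bash
python3 -c "
from h import *
goto(-.18,-.0,.3);cv=__import__('cv2');a=robot.read_camera('scene')
cv.imwrite('pics/p3.png',cv.resize(a[200:350,270:420],(600,600),interpolation=2))"
```

```text
t7.10 chest-frame TCP [-0.1825 -0.0755  0.0918] tilt [ 0.002 -0.    -1.   ] shift [   3.1  -75.4 -208.2] turn 0.0017 F [-0.6 -1.   0.5] open 0.0005
```

View pics/p3.png

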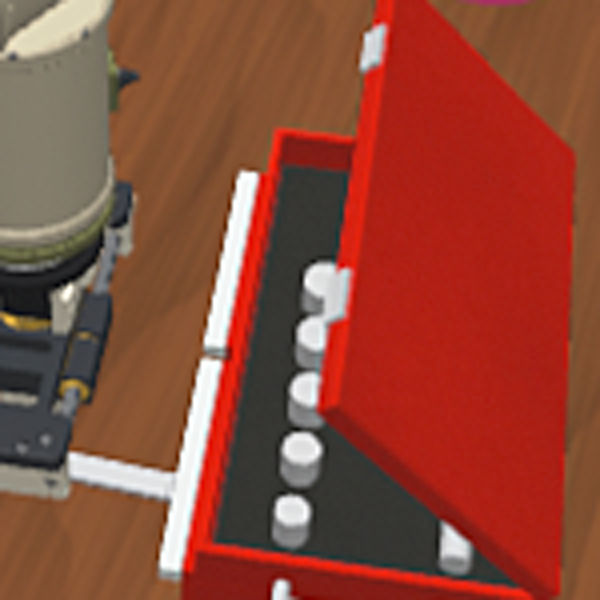

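Both pulls now lie on one line against the chest front, and both stopped hard at the same depth, so the drawers are home. Next is the lid, at about 0.8 rad.

>>> arm_command --increments "1 0 0 -45 0; 1 0 0 -90 0; 1 0 0 -135 0; 1 0 0 -180 0; 1 0 -20 -215 0"

```text
t: 7.65
tool_pos: [0.5136, -0.1254, 0.3099]
orientation: [3.127, 0.284, 0.006]
force: [0.5, 0.5, 0.0]
opening: 0.0003
gripper_force: 0.0
```

>>> arm_command --increments "1 40 -15 0 0; 1 80 -30 0 0; 1 120 -45 0 0; 1 155 -55 0 0; 1 181 -55 0 0"

```text
t: 8.15
tool_pos: [0.6826, -0.0347, 0.3062]
orientation: [-3.127, -0.29, -0.001]
force: [0.0, -0.8, -0.1]
opening: 0.0008
gripper_force: 0.0
```

```bash
python3 -c "
from h import *
goto(-.001,0,.254)"
```

```text
t8.15 chest-frame TCP [2.000e-04 1.700e-03 3.062e-01] tilt [ 0.001  0.001 -1.   ] shift [-1.2  1.8 52.2] turn 0.003 F [ 0.  -0.8 -0.1] open 0.0008
```

>>> arm_command --increments "1 -1 2 20 0; 1 -1 2 35 0; 1 -1 2 42 0; 1 -1 2 46 0; 1 -1 2 49 0"

```text
t: 8.65
tool_pos: [0.6807, -0.0394, 0.2591]
orientation: [3.128, 0.286, 0.004]
force: [-0.0, 0.9, 4.0]
opening: 0.0002
gripper_force: 2.0
```

>>> arm_command --increments "1 -2 0 2 0; 1 -4 0 4 0; 1 -5 0 6 0; 1 -7 0 8 0; 1 -8 0 10 0"

```text
t: 9.15
tool_pos: [0.6725, -0.0411, 0.2487]
orientation: [3.128, 0.286, 0.002]
force: [-0.1, -0.4, 4.7]
opening: 0.0005
gripper_force: 2.0
```

```bash
python3 -c "
from h import *
goto(-.022,0,.2334)"
```

```text
t9.15 chest-frame TCP [-0.0109 -0.0027  0.2487] tilt [ 0.002 -0.    -1.   ] shift [-11.1  -2.8  15.3] turn 0.0005 F [-0.1 -0.4  4.7] open 0.0005
```

>>> arm_command --increments "1 -3 -1 4 0; 1 -6 -2 8 0; 1 -9 -3 12 0; 1 -12 -3 16 0; 1 -14 -3 20 0"

```text
t: 9.65
tool_pos: [0.6577, -0.0404, 0.2274]
orientation: [-3.128, -0.287, 0.001]
force: [-0.4, -1.7, 4.3]
opening: 0.0008
gripper_force: 2.0
```

>>> arm_command --increments "1 -3 0 4 0; 1 -6 0 8 0; 1 -8 0 12 0; 1 -10 0 16 0; 1 -12 0 20 0"

```text
t: 10.15
tool_pos: [0.646, -0.0425, 0.2072]
orientation: [-3.128, -0.287, 0.001]
force: [-1.1, -1.1, 4.1]
opening: 0.0004
gripper_force: 1.9
```

>>> arm_command --increments "1 -2 0 4 0; 1 -4 0 8 0; 1 -6 0 12 0; 1 -8 0 16 0; 1 -9 0 20 0"

```text
t: 10.65
tool_pos: [0.6376, -0.0441, 0.1874]
orientation: [-3.128, -0.287, -0.001]
force: [-0.7, -0.6, 3.7]
opening: 0.0002
gripper_force: 1.8
```

```bash
python3 -c "
from h import *
goto(-.049,0,.1825)"
```

```text
t10.65 chest-frame TCP [-0.0459  0.0006  0.1874] tilt [ 0.  0. -1.] shift [-3.1  0.6  4.9] turn 0.0009 F [-0.7 -0.6  3.7] open 0.0002
```

>>> arm_command --increments "1 -1 0 3 0; 1 -3 0 6 0; 1 -4 0 9 0; 1 -5 0 12 0; 1 -6 0 15 0"

```text
t: 11.15
tool_pos: [0.6317, -0.0452, 0.1725]
orientation: [-3.128, -0.287, -0.001]
force: [2.3, 0.1, 2.2]
opening: 0.0005
gripper_force: 1.5
```

>>> arm_command --increments "1 -1 0 2 0; 1 -1 0 4 0; 1 -2 0 6 0; 1 -2 0 8 0; 1 -2 0 10 0"

```text
t: 11.65
tool_pos: [0.6291, -0.0457, 0.1623]
orientation: [-3.128, -0.287, 0.002]
force: [-2.4, -0.7, 3.4]
opening: 0.0006
gripper_force: 1.7
```

```bash
python3 -c "
from h import *
goto(-.055,0,.154)"
```

```text
t11.65 chest-frame TCP [-0.0545  0.0006  0.1623] tilt [-0.001 -0.    -1.   ] shift [-0.5  0.6  8.3] turn 0.0007 F [-2.4 -0.7  3.4] open 0.0006
```

>>> arm_command --increments "1 0 0 1 0; 1 0 0 3 0; 1 0 0 4 0; 1 0 0 5 0; 1 0 0 6 0"

```text
t: 12.15
tool_pos: [0.6296, -0.0457, 0.1565]
orientation: [3.128, 0.287, -0.0]
force: [-2.1, -0.8, 3.1]
opening: 0.0005
gripper_force: 1.7
```

>>> arm_command --increments "1 0 0 0.7 0; 1 0 0 1.4 0; 1 0 0 2 0; 1 0 0 2.5 0; 1 0 0 2.5 0"

```text
t: 12.65
tool_pos: [0.6297, -0.0457, 0.1543]
orientation: [3.128, 0.287, 0.0]
force: [-3.9, -2.0, 4.7]
opening: 0.0003
gripper_force: 2.2
```

>>> arm_command --increments "1 0 0 0.5 0; 1 0 0 1 0; 1 0 0 1.5 0; 1 0 0 2 0; 1 0 0 2 0"

```text
t: 13.15
tool_pos: [0.6298, -0.0457, 0.1542]
orientation: [3.128, 0.287, 0.001]
force: [-10.8, 0.4, 16.3]
opening: 0.0008
gripper_force: 8.1
```

The lid stopped at 0.154 m TCP height, so its top is at 0.129 m and it's shut. I'll lift straight off and check.

>>> arm_command --increments "1 0 0 -2 0; 1 0 0 -12 0; 1 0 0 -40 0; 1 0 0 -80 0; 1 0 0 -120 0"

```text
t: 13.65
tool_pos: [0.6293, -0.0454, 0.2729]
orientation: [-3.128, -0.287, 0.002]
force: [-0.0, -0.2, 0.9]
opening: 0.0006
gripper_force: 0.0
```

>>> arm_command --increments "1 -40 0 0 0; 1 -80 0 0 0; 1 -120 0 0 0; 1 -150 0 0 0; 1 -170 0 0 0"

```text
t: 14.15
tool_pos: [0.461, -0.0767, 0.2725]
orientation: [3.128, 0.286, 0.001]
force: [1.2, -0.1, 0.5]
opening: 0.0001
gripper_force: 0.0
```

>>> arm_command --increments "1 0 40 0 0; 1 0 80 0 0; 1 0 120 0 0; 1 0 150 0 0; 1 0 150 0 0"

```text
t: 14.65
tool_pos: [0.4898, -0.2272, 0.272]
orientation: [3.128, 0.281, -0.0]
force: [0.4, 0.4, 0.0]
opening: 0.0006
gripper_force: 0.0
```

```bash
python3 -c "
from h import *
goto(-.18,-.0,.3);cv=__import__('cv2');a=robot.read_camera('scene');b=robot.read_camera('top')
cv.imwrite('pics/p4.png',cv.hconcat([a[50:450,150:450],cv.resize(b[130:280,250:450],(533,400),interpolation=2)[:,:500]]))"
```

```text
t14.65 chest-frame TCP [-0.2243 -0.1527  0.272 ] tilt [ 0.    -0.001 -1.   ] shift [  43.9 -152.8  -28.1] turn -0.0026 F [0.4 0.4 0. ] open 0.0006
```

View pics/p4.png

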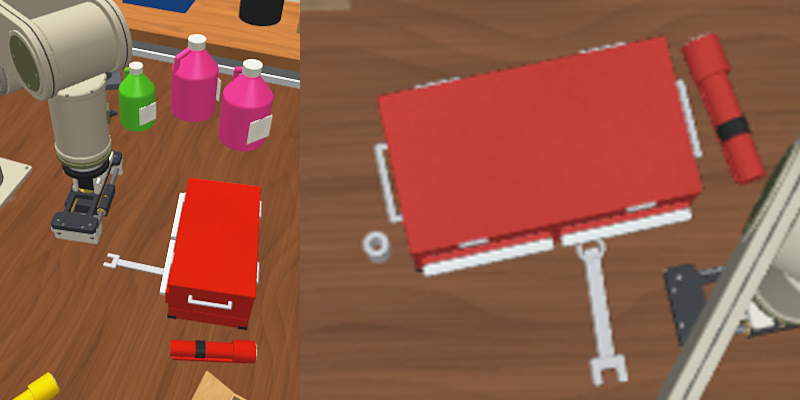

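The lid is shut flat, the pulls are collinear at (425,275)-(690,217), and the jugs, torches, wrench and socket look unmoved. One last check: how far the pulls stand out from the lid edge.

Run:
```python
from h import *
U=lambda x,y:((x-300)/2.665+250,y/2.667+130)
f=lambda p:(Rc.T@(p-C)).round(4)
for p in((418,250),(699,190),(380,97),(665,38)): print("lid",f(plane("top",U(*p),.129)))
for p in((425,275),(553,248),(562,245),(690,217)): print("pull",f(plane("top",U(*p),.071)))
```

```text
lid [-0.0879  0.1486  0.129 ]
lid [-0.0872 -0.1518  0.129 ]
lid [0.0807 0.1545 0.129 ]
lid [ 0.0806 -0.1544  0.129 ]
pull [-0.1062  0.1471  0.071 ]
pull [-0.1063  0.0058  0.071 ]
pull [-0.1051 -0.0044  0.071 ]
pull [-0.1041 -0.1469  0.071 ]
```

```bash
python3 -c "
from plant import robot
print(robot.close_job())"
```

```text
the job is handed in; nothing more can be done
None
```

I pushed both drawers to their stops first, then lowered the lid slowly until it was flat on the rim; in the last pictures nothing else on the bench looks moved, and the job is handed in at about 15 s (the left drawer met its stop at about 34 N, the right at about 10 N).

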